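# Lay up the braai serving tray from the shelf

### The arm

A 6-joint arm with a two-finger parallel gripper is mounted at the origin on the work surface. World frame = base frame: x ahead of the robot, y to its left, z up, the work surface at z = 0. Lengths are in m, angles in rad, forces in N, time in s.
With the tool pointing down it reaches from about 0.325 to 0.85 m from the base axis. Payload 15.5 kg.
Tool frame: the origin (TCP) lies between the finger pads; the fingertips stand 19 mm ahead of it and the grasp point (between the pads) is the TCP; x points along the fingers, z is the direction in which the jaws open and shut, and the axes are right-handed (so a half turn about x gives the same grasp; the last joint's range is limited). The gripper opens to 91 mm and grips with 3 to 60 N. Pads are 32 mm wide; open, the fingers measure 118 mm over their backs; the gripper's body (76 mm by 178 mm) begins 60 mm behind the grasp point.
Start: joints at [-1.407, 0.494, 1.345, -0, 1.302, -0.096], TCP at [0.16, -0.604, 0.233] pointing down, gripper open.
Joint ranges: [-2.91, 2.91], [-0.82, 2.16], [0.22, 2.67], [-1.22, 4.37], [0.12, 2.79], [-3.08, 3.08]. Speed limits (rad/s): [1.89, 1.89, 2.57, 3.01, 3.01, 3.01].

### API

Orientations are given as [roll, pitch, yaw] about the fixed x, y, z axes, in that order (R = Rz(yaw) Ry(pitch) Rx(roll)).
In Python, from workcell import ctrl gives the robot as it stands. Calls block until the motion is done:
- ctrl.move_to(position, orientation): joint-space move of the TCP to a pose.
- ctrl.line_to(position, attitude=None, vel=0.15, guard=None): straight line of the TCP; attitude=None keeps the orientation; vel is the mean speed in m/s. With guard (N) it stops when the force on the tool has changed by that much, and returns True; else False.
- ctrl.set_joints(angles): joint-space move.
- ctrl.command_gripper(opening, strength=None): finger opening in m; strength is the grip in N (None keeps the last); returns when the fingers have stopped.
- ctrl.wait(seconds).
- ctrl.inverse_kinematics(position, orientation): joint angles nearest the present ones, or None.
- ctrl.grab_frame(name): name is "side" or "top" or "wrist"; returns a dict with "color" (480x640x3 uint8, red, green, blue), "K" (3x3 intrinsics, pixels), "eye" and "rotation" of the camera in the world. Camera axes: x right, y down, z forward; pixel columns grow to the right and rows downward; lengths in m; the calibration is good to about 2 mm. The wrist camera is an equidistant fisheye: a pixel r from the principal point sees the ray r / f radians off the axis. A picture is of the moment at which its call begins. There is no depth.
A pose or a line that the arm cannot do raises ctrl.IKError and nothing moves.
- ctrl.hand_in(): hands the job in, once; it reports no verdict.
Trained networks look in a picture, given as the dict that the camera call returned (one of the last four; its "shot" number tells which), for a name from the list of things; names that differ only in an ending like _2 or _b are one class to them, and where a whole thing is asked for, a point or a joint stands for the part that bears it (a point fixed in the world has none). Each returns a list of dicts, best first, with "p" (0 to 1); they miss things now and then, are a little off and sometimes report something else, mostly with a low value. They report only what shows in the picture. A call takes as long as a camera call. They do not tell look-alikes from the thing itself.
- ctrl.regions_of(query, picture): "region" (480x640 bool, what is visible of it).
- ctrl.tip_of(query, picture): "xyz" ([x, y, z] in m, in the coordinates of the camera as it stood for that picture, good to about 4 mm: a listed point, or the origin of a listed thing).
Readings, each from a call of its own:
- ctrl.read_time_s(): time.
- ctrl.read_joint_positions(): joint angles.
- ctrl.read_qvel(): joint speeds.
- ctrl.read_tau(): joint torques, N m.
- ctrl.read_ee_pos(): TCP position.
- ctrl.read_tool_rot(): TCP orientation.
- ctrl.read_ft_force(): force on the tool from outside, world axes, zero at the start.
- ctrl.read_torque(): the same for the moment, N m.
- ctrl.read_finger_gap(): finger opening in m.
Only numpy, scipy, OpenCV 4.12 (cv2) and the standard library are available. Lean on these libraries where they do the work, as an engineer would, in place of code of your own. Each camera call takes 0.05 s, during which the arm holds its last target. There are 200 camera calls.

### The job

Lay up the serving tray from the steel shelf: stand the aluminium basting pot in the middle of the cork mat, let go of it, and only then put the orange lid squarely on it so that it covers the mouth; stand the green glass salt pig in the middle of the blue mat and the wooden pepper mill in the middle of the red mat. Leave the copper pot and the black lid standing where they are on the shelf. Keep everything upright and set it down gently, never letting it drop.

Things in the scene. Friction and masses are not known exactly. Their poses are not given: they have to be found in the camera images.
- pot: Loose aluminium basting pot, silver, open at the top, plain round: 56 mm outside diameter, 48 mm inside, 50 mm high, straight walls, about 0.14 kg. Origin at the centre of its underside, z up. Starts on the shelf.
- lid: Loose round orange silicone lid: flat disc 68 mm across and 6 mm thick, with a solid upright cylindrical knob 22 mm across and 24 mm tall in the middle of its top (30 mm high overall). Origin at the centre of the disc's flat underside, z up. It just lies on the pot's rim and has no plug. Starts on the shelf, knob up.
- salt_pig: Loose salt pig of green glass: round, 54 mm across with straight sides up to 44 mm, then domed to 62 mm high, with a small white-rimmed round mouth sloping near the top of its own -x side; about 0.22 kg. Origin at the centre of its underside, z up. Starts on the shelf.
- pepper_mill: Loose dark wooden pepper mill: round, 44 mm across at the foot and head, waist 36 mm across from 22 to 58 mm above the foot, steel ball on top, 100 mm high; about 0.16 kg. Origin at the centre of its underside, z up. Starts on the shelf.
- cork_mat: Cork mat (tan), 85 mm square, 3 mm thick, fixed on the tray's floor; place for the pot. Origin at the centre of its underside, so its top is 3 mm above the origin; x and y along its sides.
- blue_mat: Blue mat, 85 mm square, 3 mm thick, fixed on the tray's floor; place for the salt pig. Origin at the centre of its underside, so its top is 3 mm above the origin.
- red_mat: Red mat, 85 mm square, 3 mm thick, fixed on the tray's floor; place for the pepper mill. Origin at the centre of its underside, so its top is 3 mm above the origin.
- copper_pot: Copper-coloured pot, the look-alike of the basting pot, same shape and size (56 mm across, 50 mm high), loose. Not wanted: it stays where it is on the shelf. Origin at the centre of its underside. The narrow dark steel shelf is fixed, 110 mm deep (x), 660 mm long (y), top 50 mm above the counter; six loose things stand on it in a row along y, some 105 mm apart, in any order.
- black_lid: Black lid, the look-alike of the orange lid, same shape and size (68 mm disc, 30 mm high with knob), loose. Not wanted: it stays where it is on the shelf. Origin at the centre of its underside. Steel tongs and a white plastic fork lie flat on the counter beyond the shelf and are not needed.
- tray: Low dark steel serving tray fixed on the counter between the robot and the shelf, 120 mm (its x) by 370 mm (its y), rim 5 mm thick and 14 mm high, floor 5 mm above the counter; the three mats lie in a row along its y, about 115 mm apart, in any order. Origin at the centre of its underside, on the counter.
Mind the look-alikes: they are no part of the job. What is shaped like the salt_pig but yellow is not meant.

How it is judged:
By the outcome, as a careful person would: the job done as asked, in the order asked, and still so for the second after the job is handed in, with the robot touching nothing.
It also fails if it takes over 109 s, if anything falls off the work surface, if the arm or the gripper's body presses on something with over 40 N, if the wrist force passes 120 N, or if a joint passes its speed limit or range.

## Working session

There is one attempt and no reset: what is moved stays moved. The work goes in short steps, each a Python script; the robot and the scene stay as the last script left them, time stands still between calls to the robot, and variables do not carry over. Pictures are saved under pics/ and viewed, about 12 in all and at most 16, crops included, and the job is handed in when it is done.

```bash
ls; mkdir -p pics
cat > h.py <<'E'
import numpy as np, cv2
from workcell import ctrl
def save(pic,name): cv2.imwrite('pics/'+name,pic['color'][:,:,::-1])
def world(pic,p): return np.array(pic['rotation'])@np.array(p)+np.array(pic['eye'])
def proj(pic,w):
    c=np.array(pic['rotation']).T@(np.array(w)-np.array(pic['eye'])); K=np.array(pic['K']); return (K@(c/c[2]))[:2]
def atz(pic,u,v,z):
    K=np.array(pic['K']); d=np.array(pic['rotation'])@np.linalg.solve(K,[u,v,1.]); e=np.array(pic['eye']); return e+d*(z-e[2])/d[2]
E
python3 - <<'E'
from h import *
print(ctrl.read_time_s(), ctrl.read_ee_pos(),ctrl.read_tool_rot())
for n in ['top','side']:
    p=ctrl.grab_frame(n); save(p,n+'0.png'); print(n,p['eye'])
    for q in ['pot','lid','salt_pig','pepper_mill','cork_mat','blue_mat','red_mat','copper_pot','black_lid','tray']:
        for r in ctrl.tip_of(q,p)[:4]:
            w=world(p,r['xyz']); u=proj(p,w)
            i=p['color'][int(np.clip(u[1],0,479)),int(np.clip(u[0],0,639))]
            print(q,round(r['p'],2),w.round(3),u.round(),i)
E
```

```text
pics
0.0 [ 0.15989025 -0.60380611  0.23232067] [3.02071058 1.56950368 1.70870942]
top [ 5.14715619e-01 -6.65481695e-04  9.01602201e-01]Traceback (most recent call last):
  File "<stdin>", line 7, in <module>
  File "h.py", line 6, in proj
    c=np.array(pic['rotation']).T@(np.array(w)-np.array(pic['eye'])); K=np.array(pic['K']); return (K@(c/c[2]))[:2]
                                                                                                         ~^^^
IndexError: invalid index to scalar variable.
```

```bash
cat > h.py <<'E'
import numpy as np, cv2
from scipy.spatial.transform import Rotation as Ro
from workcell import ctrl
def rot(pic):
    r=np.array(pic['rotation']); return Ro.from_euler('xyz',r).as_matrix() if r.shape==(3,) else (Ro.from_quat(r).as_matrix() if r.shape==(4,) else r)
def save(pic,name): cv2.imwrite('pics/'+name,pic['color'][:,:,::-1])
def world(pic,p): return rot(pic)@np.array(p)+np.array(pic['eye'])
def proj(pic,w):
    c=rot(pic).T@(np.array(w)-np.array(pic['eye'])); K=np.array(pic['K']); return (K@(c/c[2]))[:2]
def atz(pic,u,v,z):
    K=np.array(pic['K']); d=rot(pic)@np.linalg.solve(K,[u,v,1.]); e=np.array(pic['eye']); return e+d*(z-e[2])/d[2]
E
python3 - <<'E'
from h import *
for n in ['top','side']:
    p=ctrl.grab_frame(n); save(p,n+'0.png'); print(n,p['eye'],p['rotation'],p['K'])
    for q in ['pot','lid','salt_pig','pepper_mill','cork_mat','blue_mat','red_mat','copper_pot','black_lid','tray']:
        for r in ctrl.tip_of(q,p)[:4]:
            w=world(p,r['xyz']); u=proj(p,w)
            i=p['color'][int(np.clip(u[1],0,479)),int(np.clip(u[0],0,639))]
            print(q,round(r['p'],2),w.round(3),u.round(),i)
E
```

```text
top [ 5.14715619e-01 -6.65481695e-04  9.01602201e-01] [-3.06368814  0.02536057 -1.5626319 ] [[569.42701688   0.         319.16749143]
 [  0.         569.42701688 243.92735612]
 [  0.           0.           1.        ]]
pot 0.94 [ 0.607 -0.17   0.052] [448. 227.] [122 127 130]
lid 0.72 [0.627 0.14  0.052] [241. 213.] [230 109  17]
salt_pig 0.59 [ 0.608 -0.063  0.05 ] [376. 227.] [ 77 151 100]
salt_pig 0.55 [ 0.734 -0.042  0.001] [361. 152.] [244 222   0]
pepper_mill 0.85 [0.617 0.044 0.052] [304. 220.] [79 49 36]
cork_mat 0.76 [0.467 0.095 0.004] [272. 318.] [194 142  90]
blue_mat 0.65 [ 0.462 -0.014  0.003] [342. 322.] [ 42  96 210]
red_mat 0.73 [ 0.46  -0.134  0.005] [419. 325.] [224  33  31]
red_mat 0.18 [ 0.608 -0.067  0.049] [378. 227.] [ 68 138  89]
copper_pot 0.66 [ 0.609 -0.066  0.049] [377. 225.] [ 73 144  93]
copper_pot 0.56 [0.628 0.256 0.05 ] [165. 212.] [124  71  47]
black_lid 0.59 [ 0.608 -0.269  0.052] [514. 227.] [33 33 33]
side [0.37154691 0.78408959 0.52527883] [-2.08464305  0.00557199 -2.88228751] [[496.49519087   0.         318.61671972]
 [  0.         496.49519087
[... 278 characters left out ...]
[ 56 116  76]
salt_pig 0.71 [ 0.734 -0.041 -0.003] [253. 253.] [234 205  27]
pepper_mill 0.68 [0.62  0.047 0.051] [292. 259.] [115  70  44]
pepper_mill 0.45 [ 0.604 -0.067  0.049] [317. 232.] [ 54 113  73]
cork_mat 0.64 [0.469 0.098 0.006] [368. 308.] [180 136  88]
cork_mat 0.15 [ 0.603 -0.174  0.048] [330. 211.] [216 221 220]
blue_mat 0.84 [ 0.467 -0.012  0.003] [379. 275.] [ 28  81 176]
red_mat 0.95 [ 0.463 -0.131  0.006] [390. 244.] [203  33  26]
red_mat 0.16 [ 0.607 -0.272  0.049] [338. 192.] [155 159 159]
copper_pot 0.69 [0.627 0.252 0.05 ] [246. 329.] [214 128  78]
black_lid 0.45 [ 0.606 -0.273  0.047] [339. 193.] [206 213 212]
tray 0.55 [ 0.466 -0.017 -0.004] [379. 277.] [ 32  82 178]
```

View pics/top0.png

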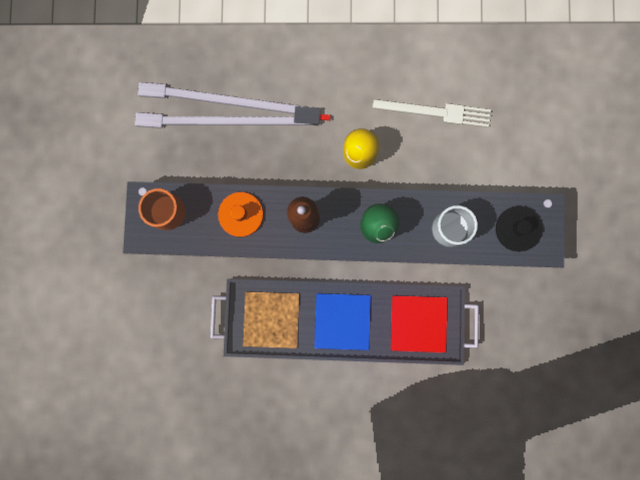

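View pics/side0.png

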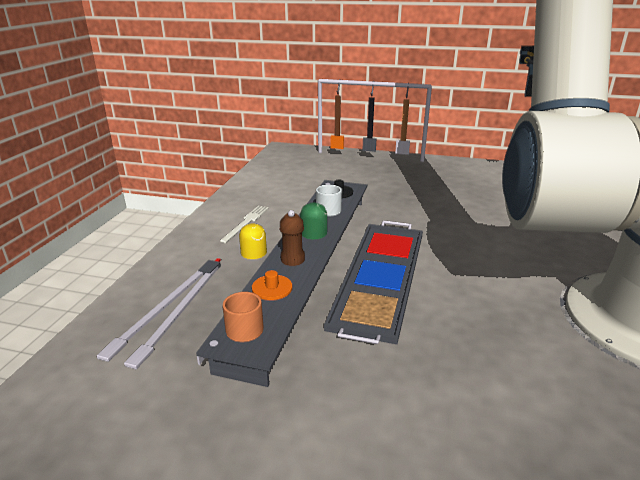

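```bash
cat >> h.py <<'E'
from scipy.optimize import least_squares
def cyl(*rz):
    a=np.linspace(0,2*np.pi,48,endpoint=False)
    return np.vstack([np.c_[r*np.cos(a),r*np.sin(a),0*a+z] for r,z in rz])
S=.0425
M=dict(pot=cyl((.028,0),(.028,.05)),lid=cyl((.034,0),(.034,.006),(.011,.03)),salt_pig=cyl((.027,0),(.027,.044),(.019,.056),(.006,.062)),
 pepper_mill=cyl((.022,0),(.022,.022),(.022,.06),(.022,.08),(.005,.1)),mat=np.array([[a*S,b*S,.003] for a,b in [(1,1),(1,-1),(-1,-1),(-1,1)]]))
M['copper_pot']=M['pot']; M['black_lid']=M['lid']
def hull_c(pic,pts):
    uv=np.array([proj(pic,w) for w in pts]).astype(np.float32); h=cv2.convexHull(uv); m=cv2.moments(h); return np.array([m['m10']/m['m00'],m['m01']/m['m00']])
def locate(pics,name,guess,z):
    """x,y of a thing from mask centroids (hull of mask vs hull of model)"""
    model=M.get(name,M['mat']); obs=[]
    for p in pics:
        g=hull_c(p,model+[*guess,z]); best=None
        for r in ctrl.regions_of(name,p):
            m=r['region'].astype(np.uint8)
            if m.sum()<50: continue
            h=cv2.convexHull(cv2.findNonZero(m)); mm=cv2.moments(h)
            c=np.array([mm['m10'],mm['m01']])/mm['m00']
            if np.linalg.norm(c-g)<25 and best is None: best=c
        if best is not None: obs.append((p,best))
    f=lambda q,o: np.concatenate([hull_c(p,model+[*q,z])-c for p,c in o])
    ea=[least_squares(f,guess,args=([o],),diff_step=1e-3).x.round(4) for o in obs]
    al=least_squares(f,guess,args=(obs,),diff_step=1e-3).x.round(4) if obs else None
    return al,ea
E
python3 - <<'E'
from h import *
T=ctrl.grab_frame('top');Sd=ctrl.grab_frame('side')
G=dict(pot=(.607,-.172,.05),lid=(.626,.14,.05),salt_pig=(.607,-.064,.05),pepper_mill=(.618,.045,.05),cork_mat=(.467,.096,.005),blue_mat=(.465,-.012,.005),red_mat=(.462,-.132,.005),copper_pot=(.628,.254,.05),black_lid=(.607,-.27,.05))
for n,g in G.items(): print(n,*locate([T,Sd],n,g[:2],g[2]))
up=lambda p,y0,y1,x0,x1,w:cv2.resize(p['color'][y0:y1,x0:x1,::-1],(w,int(w*(y1-y0)/(x1-x0))),interpolation=cv2.INTER_CUBIC)
cv2.imwrite('pics/crop1.png',np.vstack([up(T,170,260,120,570,800),up(Sd,170,350,200,440,500).copy() if 0 else cv2.copyMakeBorder(up(Sd,170,350,200,440,560),0,0,0,240,cv2.BORDER_CONSTANT)]))
print(ctrl.read_time_s())
for n,g in G.items(): print(n, ctrl.inverse_kinematics([g[0],g[1],.1],[0,np.pi/2,0]))
E
```

```text
pot [ 0.606  -0.1748] [array([ 0.6066, -0.1745]), array([ 0.6052, -0.1774])]
lid [0.6259 0.1407] [array([0.6259, 0.1405]), array([0.6258, 0.1415])]
salt_pig [ 0.6105 -0.0662] [array([ 0.6105, -0.0661]), array([ 0.6108, -0.0671])]
pepper_mill [0.6193 0.0436] [array([0.6187, 0.0431]), array([0.6196, 0.0461])]
cork_mat [0.4665 0.0976] [array([0.4666, 0.0966]), array([0.4661, 0.1007])]
blue_mat [ 0.465  -0.0139] [array([ 0.4649, -0.0146]), array([ 0.4649, -0.01  ])]
red_mat [ 0.4618 -0.1322] [array([ 0.4618, -0.1328]), array([ 0.4615, -0.1276])]
copper_pot [0.6295 0.2529] [array([0.6293, 0.2524]), array([0.6293, 0.2538])]
black_lid [ 0.6033 -0.2757] [array([ 0.6061, -0.2749]), array([ 0.5972, -0.2822])]
2.2
pot [-0.37073195  0.6465979   1.46609232  0.          1.02890243 -0.37073195]
lid [ 1.26974994e-01  6.58774417e-01  1.43762710e+00 -4.44089210e-16
  1.04519114e+00  1.26974994e-01]
salt_pig [-0.20285084  0.62335579  1.52052141  0.          0.99771545 -0.20285084]
pepper_mill [-2.36471571e-02  6.33782936e-01  1.49608607e+00 -4.44089210e-16
  1.01172364e+00 -2.36471571e-02]
cork_mat [ 7.74060597e-02  4.83553183e-01  1.85250800e+00 -4.44089210e-16
  8.05531467e-01  7.74060597e-02]
blue_mat [-1.54283312e-01  4.72217380e-01  1.87998873e+00 -4.44089210e-16
  7.89386540e-01 -1.54283312e-01]
red_mat [-0.40266072  0.48721288  1.84366174  0.          0.81071804 -0.40266072]
copper_pot [ 2.96249513e-01  7.01433432e-01  1.33811538e+00 -4.44089210e-16
  1.10204384e+00  2.96249513e-01]
black_lid [-0.50836374  0.68568622  1.3748156   0.          1.08109084 -0.50836374]
```

View pics/crop1.png

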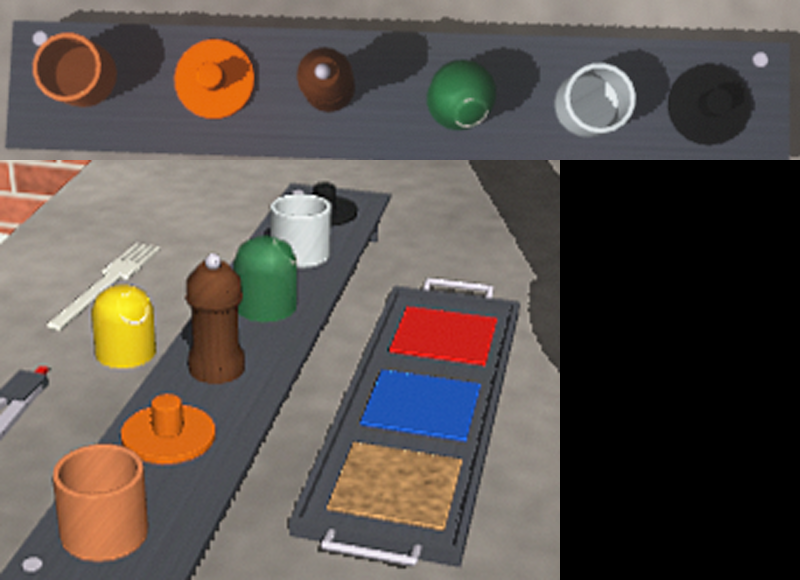

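Top picture: the silver pot is at (455,226) and the copper pot at (157,210). The orange lid is at (240,214), the black lid at (519,228), the green pig at (379,222), the yellow pig at (361,148) off the shelf, and the mill at (303,213). The crop confirms silver, orange and green as the ones wanted. I'm starting with the pot.

```bash
cat >> h.py <<'E'
D=[0,np.pi/2,0]
def pick(x,y,surf,h,op,force,lift,top=.17):
    ctrl.command_gripper(op)
    ctrl.move_to([x,y,surf+h+top],D)
    hit=ctrl.line_to([x,y,surf+h],vel=.12,guard=8)
    e=ctrl.read_ee_pos(); print('down',hit,e.round(4))
    if hit: return
    ctrl.command_gripper(0.0,force); g=ctrl.read_finger_gap()
    ctrl.line_to([x,y,surf+h+lift],vel=.12)
    print('gap',round(g,4),round(ctrl.read_finger_gap(),4),'F',np.round(ctrl.read_ft_force(),2),'t',ctrl.read_time_s())
def place(x,y,surf,h,lift,op):
    ctrl.move_to([x,y,surf+h+lift],D)
    ctrl.line_to([x,y,surf+h+.006],vel=.12)
    hit=ctrl.line_to([x,y,surf+h-.002],vel=.015,guard=2.5)
    print('place',hit,ctrl.read_ee_pos().round(4)-np.array([0,0,surf+h]),'F',np.round(ctrl.read_ft_force(),2))
    ctrl.command_gripper(op); ctrl.line_to([x,y,surf+h+.12],vel=.15)
    print('t',ctrl.read_time_s())
E
python3 - <<'E'
from h import *
pick(.6066,-.1745,.05,.028,.085,15,.11)
place(.4666,.0966,.008,.028,.15,.08)
ctrl.move_to([.6,.28,.3],D)
T=ctrl.grab_frame('top')
print(locate([T],'pot',(.4666,.0966),.008),locate([T],'cork_mat',(.4666,.0966),.005),locate([T],'lid',(.626,.1405),.05),ctrl.read_time_s())
save(T,'top1.png')
E
```

```text
down False [ 0.607  -0.1747  0.0787]
gap 0.0555 0.0555 F [ 0.07  0.03 -2.35] t 7.9417
place True [ 4.668e-01  9.660e-02 -2.000e-04] F [ 0.77 -0.56  0.82]
t 12.4167
(array([0.4672, 0.0963]), [array([0.4672, 0.0963])]) (array([0.4664, 0.0971]), [array([0.4664, 0.0971])]) (array([0.6255, 0.1405]), [array([0.6255, 0.1405])]) 13.6583
```

View pics/top1.png

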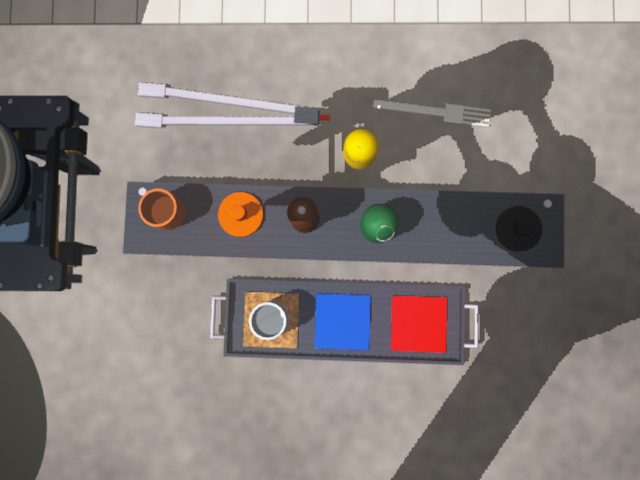

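The pot stands centred on the cork mat at (268,321). Next is the lid.

Run:
```python
from h import *
pick(.6257,.1405,.05,.0275,.06,12,.10)
place(.4668,.0965,.058,.0275,.09,.05)
pick(.6105,-.0661,.05,.024,.085,20,.12)
place(.4650,-.0146,.008,.024,.16,.08)
ctrl.move_to([.6,.28,.3],D)
T=ctrl.grab_frame('top')
for n,g in [('lid',(.4668,.0965,.058)),('salt_pig',(.465,-.0146,.008)),('blue_mat',(.465,-.0146,.005)),('pepper_mill',(.6187,.0431,.05)),('red_mat',(.4618,-.1328,.005))]: print(n,locate([T],n,g[:2],g[2])[0])
save(T,'top2.png'); save(ctrl.grab_frame('side'),'side2.png'); print(ctrl.read_time_s())
```

```text
down False [0.6261 0.1406 0.0782]
gap 0.0216 0.0217 F [-0.11 -0.03 -0.28] t 18.0417
place True [ 4.67e-01  9.65e-02 -2.00e-04] F [1.5  0.97 2.24]
t 21.6083
down False [ 0.6109 -0.0661  0.0746]
gap 0.0533 0.0538 F [ 0.6  -0.54 -0.96] t 26.4917
place True [ 4.652e-01 -1.460e-02 -1.000e-04] F [0.72 0.71 2.66]
t 30.575
lid [0.4676 0.0966]
salt_pig [ 0.4651 -0.0144]
blue_mat [ 0.465  -0.0144]
pepper_mill [0.6194 0.0433]
red_mat [ 0.4617 -0.1332]
32.2667
```

View pics/top2.png

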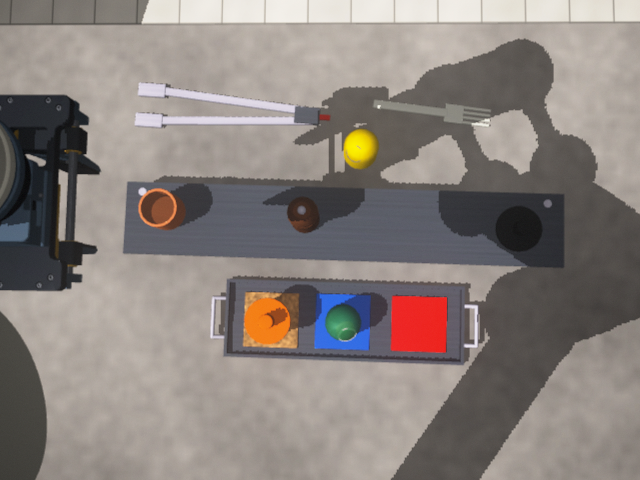

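View pics/side2.png

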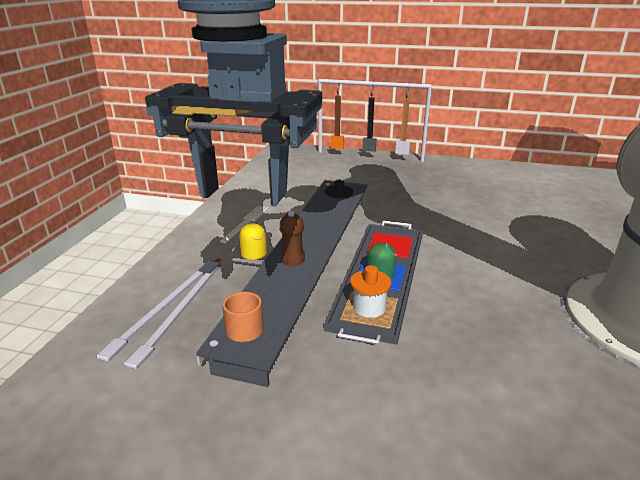

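The lid sits on the pot (267,321) and the pig is on the blue mat (342,322). The mill goes last, gripped at the waist.

Run:
```python
from h import *
pick(.6190,.0432,.05,.0435,.075,20,.10)
place(.4617,-.1330,.008,.0435,.14,.075)
ctrl.move_to([.6,.28,.3],D); ctrl.wait(.5)
T=ctrl.grab_frame('top')
for n,g in [('pepper_mill',(.4617,-.133,.008)),('red_mat',(.4618,-.1328,.005)),('lid',(.4668,.0965,.058)),('salt_pig',(.465,-.0146,.008)),('copper_pot',(.629,.2525,.05)),('black_lid',(.606,-.275,.05))]: print(n,locate([T],n,g[:2],g[2])[0])
s=ctrl.grab_frame('side')
cv2.imwrite('pics/end.png',np.vstack([cv2.resize(T['color'][170:370,100:580,::-1],(720,300)),cv2.resize(s['color'][170:360,200:456,::-1],(400,297)).repeat(1,0) if 0 else cv2.copyMakeBorder(cv2.resize(s['color'][170:360,200:456,::-1],(400,297)),0,0,0,320,cv2.BORDER_CONSTANT)])); print(ctrl.read_time_s())
```

```text
down False [0.6194 0.0432 0.0942]
gap 0.0418 0.0421 F [-1.18  0.35 -1.53] t 36.6833
place True [ 4.622e-01 -1.332e-01 -2.000e-04] F [0.77 0.39 5.27]
t 40.95
pepper_mill [ 0.4632 -0.1319]
red_mat [ 0.4621 -0.1327]
lid [0.4678 0.0967]
salt_pig [ 0.4652 -0.0144]
copper_pot [0.6293 0.252 ]
black_lid [ 0.6066 -0.2753]
43.5167
```

View pics/end.png

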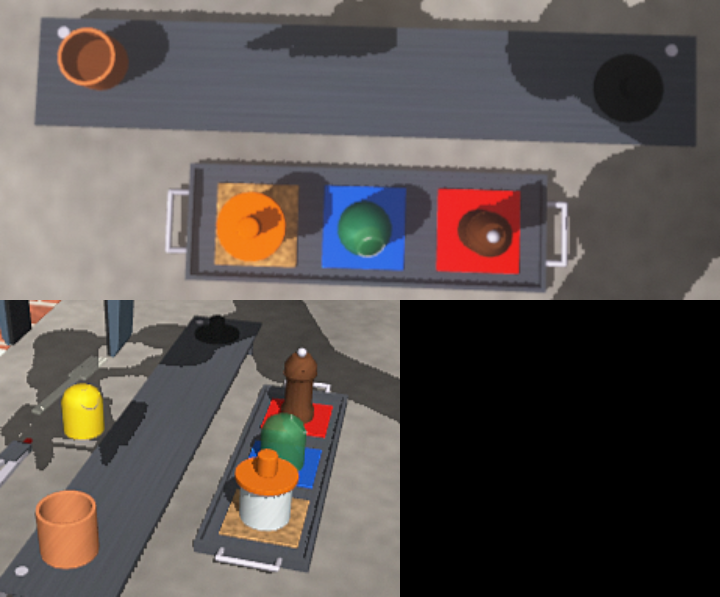

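The three places are filled, everything is upright, and the copper pot and black lid haven't moved. I'm handing in.

```bash
python3 -c "
from h import *
print(ctrl.hand_in())"
```

```text
the job is handed in; nothing more can be done
None
```

The tray is laid up and handed in at about 44 s, well under the 109 s limit. No verdict is reported back.

- **What I did:** I stood the silver pot on the cork mat and let go of it. Then I set the orange lid on it by its knob, the green salt pig on the blue mat and the pepper mill on the red mat. Each was lowered slowly and released only once it touched, with contact forces of about 5 N or less.
- **Last checks:** From the overhead camera, the pot was about 1 mm off the centre of its mat and the lid within 1 mm of the pot's centre. The pig was under 1 mm off its mat's centre and the mill about 1.4 mm. The copper pot and black lid were within 1 mm of where they started, and both views show everything upright with the arm clear.
- **Disagreements:** The side camera placed the mats and most of the objects 1–5 mm differently in y from the overhead one. I used the overhead camera for both picking and placing. The mill was gripped at about 42 mm, so the fingers closed near its head rather than on the 36 mm waist as intended, but it didn't slip.

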